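# Lock off the bench isolator

### The job

Make the bench supply safe before anyone works on the open unit: squeeze both black release tabs of the red isolator handle, turn the handle anticlockwise from ON (green bar) to OFF (black ring) as far as its stop, and let go so that the tabs spring out and latch. Then take the red-handled lockout pin out of the yellow station and put it down through the eye of the handle's arm and the plate eye beneath it, fully home with its collar on the arm. Leave the other things on the bench where they are.

Things in the scene. Friction and masses are not known exactly. Their poses are not given: they have to be found in the camera images.
- isolator: grey cast box 110 x 110 x 60 mm with a yellow face on top, screwed to the bench; origin at the centre of its underside, z up. The handle turns about its vertical centre line. At OFF the handle's arm points along the box's +y, over a dark steel lock plate that sticks out there; at ON it is turned 60 degrees clockwise from that, seen from above (towards +x). A steel conduit leaves at +x.
- handle (a joint): angle of the handle, rad, anticlockwise from above: 0 ON, 1.047 OFF; stops at -0.02 and 1.067. Either tab, when out, latches it at ON (turns to about 0.04) or OFF (back to about 1.0). With both tabs in it turns with 0.08 N m of friction and stays where it is left. Released at 1.01 or more the tabs spring out and latch at OFF; released at less they do not.
- handle_grip (a point): point on the handle's axis midway between the tabs, 91 mm above the bench. Turns with the handle: x axis = the line along which the tabs are squeezed, y axis towards the arm's eye (the white pointer line is at -y). The red grip is 40 mm wide (x) and 68 mm long (y); its top is 105 mm above the bench. Below the tabs a latch ring (36 mm radius) reaches 69 mm above the bench.
- tab_a_face (a point): middle of the outer face of the black tab on the handle's +x side, 32 mm from the axis when out; the face is 25 mm wide and 25 mm high (77 to 102 mm above the bench). The tabs stand 64 mm apart over their faces, 42 mm when both are fully in.
- tab_b_face (a point): the same on the handle's -x side
- tab_a (a joint): how far tab a is pushed in, m: 0 = out, 0.011 = fully in; the latch is clear from 0.0045 on. Spring: 2 N when out, 7 N when fully in.
- tab_b (a joint): the same for tab b
- handle_eye (a point): centre of the 15 mm eye in the end of the handle's 5 mm thick red arm, on its upper side, 75 mm above the bench, 70 mm from the handle's axis
- plate_eye (a point): centre of the 15 mm eye in the fixed dark 4 mm lock plate, on its upper side, 64 mm above the bench, 70 mm from the handle's axis; at OFF the handle's eye stands over it (within about 2 mm) and below it is free space down to the bench
- pin: lockout pin, 0.12 kg: steel rod 10 mm thick with a tapered end, 60 mm long below a 26 mm collar 5 mm thick; above the collar a red round handle 22 mm thick from 5 to 70 mm. Origin at the centre of the collar's underside, z along the pin towards the handle's end. It starts upright in one hole of the station.
- pin_tip (a point): lower end of the pin's rod, 60 mm below the origin
- station: yellow sheet-steel bridge, 60 x 172 mm over its feet, top plate 60 x 124 mm at 75 mm above the bench, fixed; origin at the centre of its underside. Two 15 mm holes at y = -30 and +30 mm; the pin hangs in one by its collar. z up.
- board: loose green circuit board, 50 x 85 mm, to be left alone
- blue_pliers: loose blue-handled pliers, 157 mm, to be left alone
- meter: loose orange multimeter, 128 x 86 x 49 mm, to be left alone
- contact_spray: loose blue can, 50 mm thick, 165 mm high, to be left alone

How it is judged:
By the outcome, as a careful person would: the job done as asked, in the order asked, and still so for the second after the job is handed in, with the robot touching nothing.
It also fails if it takes over 54 s, if anything falls off the work surface, if the arm or the gripper's body presses on something with over 40 N, if the wrist force passes 120 N, or if a joint passes its speed limit or range.

### The arm

A 7-joint arm with a two-finger parallel gripper is mounted at the origin on a cart in front of the work surface, level with it; the furniture and walls round the work are solid. World frame = base frame: x ahead of the robot, y to its left, z up, the work surface at z = 0. Lengths are in m, angles in rad, forces in N, time in s.
With the tool pointing down it reaches from about 0.4 to 0.75 m from the base axis. Payload 19.5 kg.
Tool frame: the origin (TCP) lies midway between the tips of the shut fingers; the grasp point (between the pads) lies 19 mm behind it; z points along the fingers, y is the line along which they close (so a half turn about z gives the same grasp; the last joint's range is limited). The gripper opens to 85 mm and grips with 20 to 120 N. Pads are 22 mm wide; open, the fingers measure 114 mm over their backs; the gripper's body (76 mm by 85 mm) begins 54 mm behind the grasp point. The pads swing forward as they close: fully open they stand 13 mm farther back than shut.
Start: joints at [1.068, 0.707, -0.028, 1.485, 0.022, 0.951, -0.075], TCP at [0.256, -0.515, 0.196] pointing down, gripper open.
Joint ranges: [-2.71, 2.71], [-0.32, 2.16], [-1.57, 1.52], [0, 2.45], [-1.46, 4.6], [0, 2.02], [-2.83, 2.83]. Speed limits (rad/s): [1.89, 1.89, 2.57, 2.57, 3.01, 3.01, 3.01].

### API

Orientations are given as a unit quaternion [w, x, y, z].
In Python, from plant import arm gives the robot as it stands.
- The arm moves only by the shell command python3 -m handwheel 'ROWS' [FORCE]. ROWS is JSON, a list that holds one entry, the list of rows, each a list of 5 numbers: the closure in counts, from 0 (fully open) to 255 (shut), then the shift along the tool's x, y, z in cm, then the turn about the tool's z in degrees. A call has 1 to 10 rows; each row shifts and turns the commanded pose from where the row before left it, along the tool's axes as they then stand; what a row does not reach is not made up. A row lasts 1/8 s, in which the tool goes at most 62.5 mm and 10.7 degrees, less where a joint would pass 70% of its speed; a pose out of reach is approached as far as the arm can. A call with a gripper value outside its range is refused whole. The fingers move at their own pace and stop on an object; FORCE is the grip in N (left out, the last holds). Time passes only in rows, so rows that do not move let the fingers close. It gives the time, the measured TCP pose, the force, the opening and the grip force at its end, in the units of the state.
- arm.observe(): the state, without advancing time (a new reading comes with each control period).
- arm.capture(name): name is "side" or "top"; returns a dict with "image" (420x560x3 uint8, red, green, blue), "intrinsics" (3x3 intrinsics, pixels), "k1" (the pictures are not rectified: a ray, as slopes to the right and down, at radius r is drawn at 1 + k1 r^2 times it, then the intrinsics apply), "extrinsics" (4x4, takes a point from camera to world coordinates). Camera axes: x right, y down, z forward; pixel columns grow to the right and rows downward; lengths in m; the calibration is good to about 2 mm. A picture is of the moment at which its call begins. There is no depth.
- arm.hand_in(): hands the job in; it is judged then, once.
Trained networks look in a picture, given as the dict that the camera call returned (one of the last four; its "shot" number tells which), for a name from the list of things; names that differ only in an ending like _2 or _b are one class to them, and where a whole thing is asked for, a point or a joint stands for the part that bears it (a point fixed in the world has none). Each returns a list of dicts, best first, with "confidence" (0 to 1); they miss things now and then, are a little off and sometimes report something else, mostly with a low value. They report only what shows in the picture. A call takes as long as a camera call.
- arm.recognise(picture, target): "box" ([left, top, right, bottom] in pixels, round what is visible of it).
- arm.tip_of(picture, target): "pixel" ([column, row] in pixels: a listed point, or the origin of a listed thing).
The state is a dict: "clock": time; "joint_pos": joint angles; "qvel": joint speeds; "effort": joint torques, N m; "ee_pos": TCP position; "eef_rot": TCP orientation; "ft_force": force on the tool from outside, world axes, zero at the start; "ft_torque": the same for the moment, N m; "grip_width": finger opening in m; "gripper_force": force on a finger pad.
Only numpy, scipy, OpenCV 4.12 (cv2) and the standard library are available. Lean on these libraries where they do the work, as an engineer would, in place of code of your own. Each camera call takes 0.05 s, during which the arm holds its last target. There are 200 camera calls.

## Working session

There is one attempt and no reset: what is moved stays moved. The work goes in short steps, Python scripts to look and compute and a shell command to move; the robot and the scene stay as the last step left them, time stands still between calls to the robot, and variables do not carry over. Pictures are saved under pics/ and viewed, at most 10 in all, crops included, and the job is handed in when it is done.

```bash
mkdir -p pics; ls; cat > h.py <<'E'
import numpy as np, cv2
from plant import arm
def cap(name,fn=None):
    p=arm.capture(name)
    if fn: cv2.imwrite('pics/'+fn,p['image'][:,:,::-1])
    return p
def ray(p,px):
    K=np.array(p['intrinsics']);d=np.array([(px[0]-K[0,2])/K[0,0],(px[1]-K[1,2])/K[1,1]])
    u=d.copy()
    for _ in range(20): u=d/(1+p['k1']*(u@u))
    T=np.array(p['extrinsics']);v=T[:3,:3]@np.r_[u,1];return T[:3,3],v/np.linalg.norm(v)
def atz(p,px,z):
    o,v=ray(p,px);return o+v*(z-o[2])/v[2]
def tri(a,b):
    (o,v),(q,w)=a,b
    s=np.linalg.lstsq(np.c_[v,-w],q-o,rcond=None)[0]
    A,B=o+s[0]*v,q+s[1]*w;return (A+B)/2,np.linalg.norm(A-B)
def proj(p,P):
    T=np.linalg.inv(np.array(p['extrinsics']));c=T[:3,:3]@P+T[:3,3];u=c[:2]/c[2]
    u=u*(1+p['k1']*(u@u));K=np.array(p['intrinsics']);return u*[K[0,0],K[1,1]]+K[:2,2]
E
cat > s.py <<'E'
from h import *
np.set_printoptions(precision=4,suppress=True)
a=cap('top','top0.png');b=cap('side','side0.png')
for p in(a,b): print(p['extrinsics'][:3,3] if hasattr(p['extrinsics'],'shape') else p['extrinsics'])
Z=dict(handle_grip=.091,tab_a_face=.0895,handle_eye=.075,plate_eye=.064,pin=.075,pin_tip=.015,station=0,isolator=0)
for n,z in Z.items():
    ra=arm.tip_of(a,n);rb=arm.tip_of(b,n)
    for r in ra[:3]: print(n,'top',np.round(r['pixel'],1),round(r['confidence'],2),atz(a,r['pixel'],z))
    for r in rb[:3]: print(n,'side',np.round(r['pixel'],1),round(r['confidence'],2),atz(b,r['pixel'],z))
    if ra and rb: print('   tri',*tri(ray(a,ra[0]['pixel']),ray(b,rb[0]['pixel'])))
s=arm.observe();print(s['clock'],s['ee_pos'],s['eef_rot'],s['grip_width'])
E
python3 s.py
```

```text
pics
[ 0.3574 -0.0514  1.3482]
[0.1302 0.905  0.5346]
handle_grip top [187.6 221.2] 0.76 [0.5517 0.1843 0.091 ]
handle_grip side [225.9 254.4] 0.8 [0.5459 0.1752 0.091 ]
   tri [0.5471 0.1818 0.0949] 0.008695902467221614
tab_a_face top [201.  213.1] 0.61 [0.5736 0.147  0.0895]
tab_a_face side [221.2 248.8] 0.47 [0.5661 0.1572 0.0895]
   tri [0.5733 0.1474 0.0837] 0.0027565080981185037
handle_eye top [174.8 205.2] 0.83 [0.6011 0.2239 0.075 ]
handle_eye side [189.3 266.5] 0.81 [0.5972 0.2191 0.075 ]
   tri [0.5982 0.2222 0.077 ] 0.005374718581520737
plate_eye top [170.4 233.2] 0.83 [0.523  0.2386 0.064 ]
plate_eye top [171.4 204.9] 0.74 [0.6044 0.2361 0.064 ]
plate_eye side [213.9 288.1] 0.64 [0.5295 0.248  0.064 ]
   tri [0.5279 0.2416 0.0598] 0.009489456558721092
pin top [172.8 205.1] 0.59 [0.6015 0.2297 0.075 ]
pin top [187.  223.8] 0.34 [0.5468 0.1891 0.075 ]
pin side [289.9 204.2] 0.61 [ 0.5492 -0.1374  0.075 ]
   tri [0.5012 0.1736 0.221 ] 0.1478606307657312
station top [292.5 225. ] 0.9 [ 0.545  -0.1097  0.    ]
station side [285.3 239.2] 0.88 [ 0.5439 -0.1028  0.    ]
   tri [ 0.546  -0.1097 -0.0036] 0.0012080227953030402
isolator top [199.3 227.8] 0.91 [0.5449 0.1665 0.    ]
isolator side [227.8 296.6] 0.93 [0.5447 0.1734 0.    ]
   tri [ 0.5466  0.1676 -0.0041] 0.002387173286576075
0.9 [ 0.2557 -0.515   0.1963] [-0.      0.9736  0.2284 -0.    ] 0.08505594020800303
```

View pictures.

View pics/top0.png

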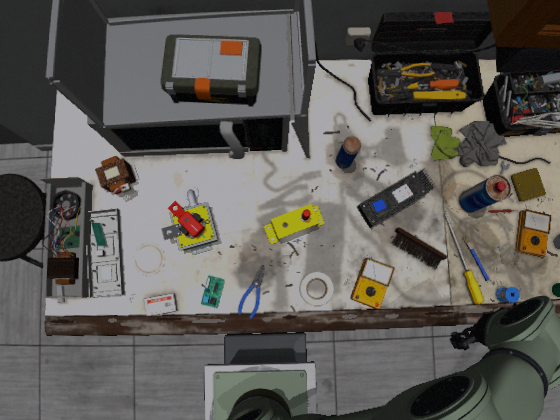

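View pics/side0.png

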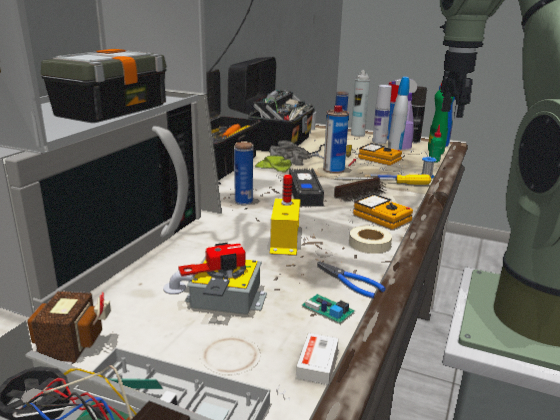

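Top view: isolator near (193,225) with its arm at ON pointing to (175,205), lock plate at (170,233), station at (293,225) with the pin at (306,214). The side view agrees, with the pin at (288,190). I'll fit the models jointly and overlay the result.

```bash
cat > fit.py <<'E'
from h import *
import sys
from scipy.optimize import least_squares
np.set_printoptions(precision=4,suppress=True)
tag=sys.argv[1]
def rot(t): return np.array([[np.cos(t),-np.sin(t),0],[np.sin(t),np.cos(t),0],[0,0,1]])
def iso(q,n,ang):
    x,y,t=q[:3];h=t+ang-1.0472
    L={'handle_grip':(h,[0,0,.091]),'tab_a_face':(h,[.032,0,.0895]),'tab_b_face':(h,[-.032,0,.0895]),'handle_eye':(h,[0,.07,.075]),'plate_eye':(t,[0,.07,.064]),'isolator':(t,[0,0,0])}
    a,v=L[n];return np.r_[x,y,0]+rot(a)@np.array(v)
def sta(q,n):
    x,y,t=q[:3]
    return np.r_[x,y,0]+rot(t)@np.array({'station':[0,0,0],'pin':[0,-.03,.075],'pin_tip':[0,-.03,.015]}[n])
I=['handle_grip','tab_a_face','handle_eye','plate_eye','isolator'];S=['station','pin']
if __name__=='__main__':
    obs=[];P=[cap('top',f'top{tag}.png'),cap('side',f'side{tag}.png')]
    q0=np.array([.547,.172,.31]);r0=np.array([.545,-.108,-.35])
    for p in P:
        for n in I+S:
            m=[q0,r0][n in S];F=[lambda q,n:iso(q,n,0),sta][n in S]
            for d in arm.tip_of(p,n)[:4]:
                e=np.array(d['pixel'])-proj(p,F(m,n))
                alt=np.array(d['pixel'])-proj(p,iso(q0,'tab_b_face',0)) if n=='tab_a_face' else e+99
                nn=n
                if np.linalg.norm(alt)<np.linalg.norm(e): nn,e='tab_b_face',alt
                if np.linalg.norm(e)<14: obs.append((p,nn,np.array(d['pixel']),n in S))
    for k,(q,F) in enumerate([(q0,lambda q,n:iso(q,n,0)),(r0,sta)]):
        o=[x for x in obs if x[3]==bool(k)]
        f=lambda q:np.concatenate([proj(p,F(q,n))-px for p,n,px,_ in o])
        s=least_squares(f,q,loss='soft_l1');print(s.x,np.degrees(s.x[2]))
        for (p,n,px,_),e in zip(o,f(s.x).reshape(-1,2)): print(n,'top' if p is P[0] else 'side',px,e)
        if k==0: Q=s.x
        else: R=s.x
    out=[]
    for p,w in zip(P,('t','s')):
        im=cv2.resize(p['image'][:,:,::-1].copy(),None,fx=4,fy=4,interpolation=cv2.INTER_CUBIC)
        pts=[iso(Q,n,0) for n in ['handle_grip','tab_a_face','tab_b_face','handle_eye','plate_eye']]+[sta(R,'station'),sta(R,'pin'),sta(R,'pin')+[0,0,.07],sta(R,'station')+rot(R[2])@[0,.03,.075]]
        for X in pts: cv2.drawMarker(im,tuple(np.round(proj(p,X)*4+1.5).astype(int)),(255,0,255),0,10,1)
        c=np.array([proj(p,X)*4 for X in pts]);l=(c.min(0)-60).astype(int);h=(c.max(0)+60).astype(int)
        out.append(im[l[1]:h[1],l[0]:h[0]])
    W=max(o.shape[1] for o in out);v=np.vstack([cv2.copyMakeBorder(o,0,0,0,W-o.shape[1],0) for o in out])
    k=min(1,800/v.shape[1],600/v.shape[0]);cv2.imwrite(f'pics/ov{tag}.png',cv2.resize(v,None,fx=k,fy=k,interpolation=cv2.INTER_AREA));print(v.shape)
E
python3 fit.py 1
```

```text
[0.5454 0.175  0.2457] 14.077864129177215
handle_grip top [189.4 224. ] [ 1.5566 -0.6337]
tab_a_face top [198.  216.4] [ 1.2457 -1.1244]
handle_eye top [175.6 207.1] [-0.7201 -0.0175]
plate_eye top [169.4 234.3] [-0.4923 -2.9172]
isolator top [199.1 225.8] [-2.6511  1.9428]
handle_grip side [226.4 254.3] [-0.1545  0.1009]
tab_a_face side [218.7 248.6] [ 3.1478 -1.0968]
handle_eye side [188.6 268.1] [ 0.0534 -0.29  ]
plate_eye side [214.  286.2] [1.9725 0.6466]
isolator side [229.7 295. ] [-2.612   1.9076]
[ 0.5456 -0.1106  0.3922] 22.473718067236142
station top [292.2 224.6] [0.5711 0.182 ]
pin top [305.5 216.6] [-1.9483  0.0846]
station side [286.2 238.7] [-0.2825 -0.9437]
pin side [286.7 203.8] [ 0.2673 -0.2943]
(784, 665, 3)
```

View pics/ov1.png

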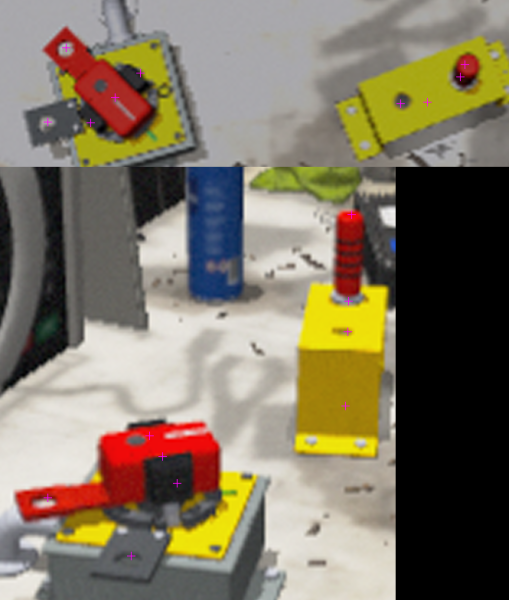

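The overlay fits the eyes, plate and pin, with heights and the 70 mm radius consistent: axis about (0.5455, 0.174), box yaw about 14.5°, pin about (0.556, -0.139). Now I approach.

```bash
python3 -m handwheel '[[[0,0,0,-4,0],[0,4.4,-3.8,0,0],[0,4.4,-3.8,0,0],[0,4.4,-3.8,0,0],[0,4.4,-3.8,0,0],[0,4.4,-3.8,0,0],[0,4.4,-3.8,0,0],[0,4.4,-3.8,0,0],[0,4.4,-3.8,0,0],[0,4.4,-3.8,0,0]]]' 30
cat > to.py <<'E'
import sys,numpy as np
from plant import arm
from scipy.spatial.transform import Rotation as R
# target x y z [tool-y angle deg]: remaining shift in tool axes (cm) and turn (deg)
s=arm.observe();g=[float(v) for v in sys.argv[1:]]
w,x,y,z=s['eef_rot'];M=R.from_quat([x,y,z,w]).as_matrix()
d=np.array(g[:3])-s['ee_pos'];print('clock',s['clock'],'pos',np.round(s['ee_pos'],4),'tooly',round(np.degrees(np.arctan2(M[1,1],M[0,1])),2),'tilt',np.round(M[2],3))
print('shift now cm',np.round(M.T@d*100,2),'f',np.round(s['ft_force'],1),'w',round(s['grip_width'],4),'gf',s['gripper_force'],'j7',round(s['joint_pos'][6],2))
if len(g)>3:
    t=(g[3]-np.degrees(np.arctan2(M[1,1],M[0,1]))+90)%180-90
    print('tool turn',round(-t,2)); N=R.from_euler('z',t,degrees=True).as_matrix()@M;print('shift after turn',np.round(N.T@d*100,2))
E
python3 to.py .5455 .174 .16 -45.5
```

```text
clock: 2.95
ee_pos: [0.4589, -0.0308, 0.2365]
eef_rot: [0.0, 0.974, 0.228, 0.0]
ft_force: [1.5, -1.4, 0.6]
grip_width: 0.0856
gripper_force: 0.0
clock 2.95 pos [ 0.4589 -0.0308  0.2365] tooly -63.6 tilt [ 0.  0. -1.]
shift now cm [ 16.86 -14.49   7.65] f [ 1.5 -1.4  0.6] w 0.0856 gf 0.0 j7 -1.11
tool turn -18.1
shift after turn [20.53 -8.54  7.66]
```

```bash
python3 -m handwheel '[[[0,0,0,0,-9],[0,0,0,0,-9],[0,5.1,-2.1,1.5,0],[0,5.1,-2.1,1.5,0],[0,5.1,-2.1,1.5,0],[0,5.1,-2.1,1.5,0],[0,0,0,1.5,0],[0,0,0,0,0]]]'; python3 to.py .5455 .174 .075 -45.5
python3 - <<'E'
from h import *
from fit import iso
Q=[.5455,.174,np.radians(14.5)];out=[]
for n in('top','side'):
    p=cap(n);c=proj(p,iso(Q,'handle_grip',0)).astype(int)
    i=p['image'][c[1]-50:c[1]+40,c[0]-60:c[0]+60,::-1];out.append(cv2.resize(i,None,fx=5,fy=5,interpolation=2)[:,:600])
v=np.hstack(out);cv2.imwrite('pics/near.png',cv2.resize(v,(800,300)))
E
```

```text
clock: 3.95
ee_pos: [0.5448, 0.1701, 0.1605]
eef_rot: [0.0, 0.926, 0.378, -0.001]
ft_force: [-0.7, -0.0, 0.4]
grip_width: 0.0854
gripper_force: 0.0
clock 3.95 pos [0.5448 0.1701 0.1605] tooly -45.58 tilt [-0.002 -0.001 -1.   ]
shift now cm [ 0.34 -0.22  8.55] f [-0.7 -0.   0.4] w 0.0854 gf 0.0 j7 -1.2
tool turn -0.08
shift after turn [ 0.34 -0.22  8.55]Traceback (most recent call last):
  File "<stdin>", line 2, in <module>
  File "fit.py", line 5, in <module>
    tag=sys.argv[1]
        ~~~~~~~~^^^
IndexError: list index out of range
```

```bash
sed -i "s/^tag=.*/tag=sys.argv[-1]/" fit.py
python3 -m handwheel '[[[0,0.3,-0.2,2,0],[0,0,0,1.5,0],[0,0,0,0,0]]]'
cat > near.py <<'E'
from h import *
import sys
X=np.array([float(v) for v in sys.argv[1:4]]);out=[]
for n in('top','side'):
    p=cap(n);c=proj(p,X).astype(int)
    i=p['image'][max(c[1]-50,0):c[1]+40,c[0]-60:c[0]+60,::-1];out.append(cv2.resize(i,(400,300),interpolation=2))
cv2.imwrite('pics/'+sys.argv[4],np.hstack(out))
E
python3 near.py .5455 .174 .09 near.png; python3 to.py .5455 .174 .075 -45.5
```

```text
clock: 4.32
ee_pos: [0.5458, 0.1731, 0.126]
eef_rot: [-0.0, 0.926, 0.378, -0.001]
ft_force: [-0.5, 0.2, 1.0]
grip_width: 0.0854
gripper_force: 0.0
clock 4.425 pos [0.5463 0.1734 0.1269] tooly -45.63 tilt [ 0.001  0.    -1.   ]
shift now cm [-0.02 -0.1   5.19] f [-1.  -0.9  0.6] w 0.0853 gf 0.0 j7 -1.21
tool turn -0.13
shift after turn [-0.02 -0.1   5.19]
```

View pics/near.png

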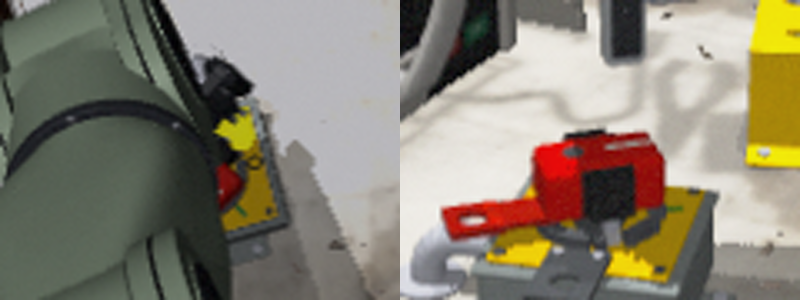

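```bash
python3 - <<'E'
from h import *
p=cap('side');X=np.array([.5455,.174,.09]);c=proj(p,X).astype(int)
f=lambda P:(proj(p,np.array(P))-[c[0]-60,c[1]-50])/[120,90]*[400,300]+[400,0]
u=np.array([-.70,.714])
for r in(.0425,.05,.057): print('finger',r,f(np.r_[np.array([.5463,.1734])+r*u,.139]))
for d in (-.004,0,.004):
  for e in (-.004,0,.004): print('tab',d,e,f(np.r_[np.array([.5455+d,.174+e])+.032*u,.0895]))
E
```

```text
finger 0.0425 [620.89763732 120.67277614]
finger 0.05 [624.92473114 126.85196458]
finger 0.057 [628.73682136 132.70115553]
tab -0.004 -0.004 [627.63799303 194.82928243]
tab -0.004 0 [624.06640132 198.0830821 ]
tab -0.004 0.004 [620.46874465 201.36061978]
tab 0 -0.004 [621.03591255 193.22126982]
tab 0 0 [617.44623593 196.46385056]
tab 0 0.004 [613.83040767 199.73004759]
tab 0.004 -0.004 [614.45550163 191.61847626]
tab 0.004 0 [610.8478811  194.84989314]
tab 0.004 0.004 [607.21402361 198.10480538]
```

```bash
python3 - <<'E'
from h import *
p=cap('side');i=p['image'][130:340,120:400,::-1];cv2.imwrite('pics/s3.png',cv2.resize(i,(800,600),interpolation=2))
u=np.array([-.70,.714])
for r in(-.05,.05):
  for z in (.127,.139,.16,.2):print(r,z,(proj(p,np.r_[np.array([.5463,.1734])+r*u,z])-[120,130])*800/280)
print((proj(p,np.r_[.5463,.1734,.127])-[120,130])*800/280)
E
```

```text
-0.05 0.127 [282.40156212 271.9533952 ]
-0.05 0.139 [281.97836143 255.33516671]
-0.05 0.16 [281.22850781 225.85287136]
-0.05 0.2 [279.76679687 168.2451696 ]
0.05 0.127 [324.45766605 338.03450645]
0.05 0.139 [324.22119812 320.15882679]
0.05 0.16 [323.80188519 288.40187104]
0.05 0.2 [322.98332482 226.18769639]
[302.4574129  303.46821915]
```

View pics/s3.png

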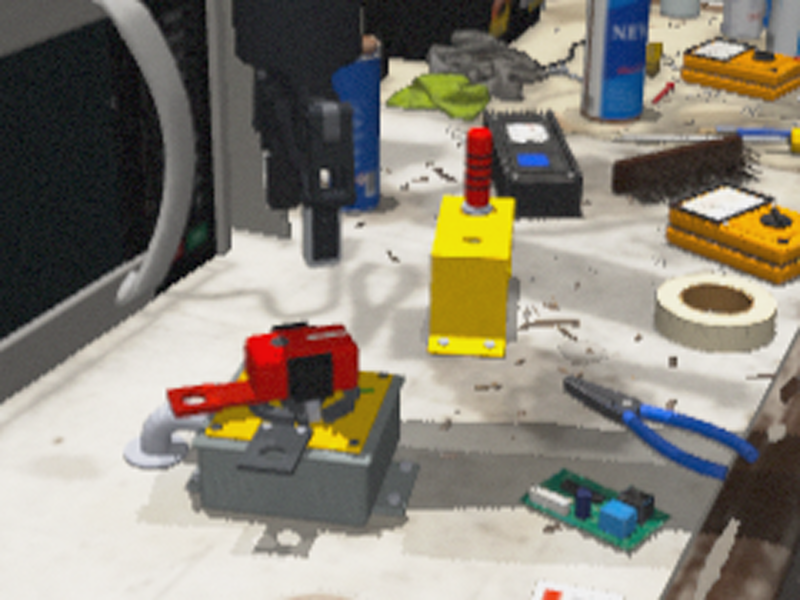

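```bash
python3 - <<'E'
from h import *
a=cap('top','top4.png');p=cap('side')
print(arm.observe()['ee_pos'],arm.observe()['joint_pos'])
for P in([.256,-.515,.196],[.256,-.515,.209],[.256,-.515,.25]): print(P,proj(a,np.array(P)),proj(p,np.array(P)))
u=np.array([-.70,.714])
for r in(-.05,.05):
  for z in (.139,.178,.2): P=np.r_[np.array([.5463,.1734])+r*u,z];print(r,z,proj(a,P),proj(p,P))
im=cv2.imread('pics/top4.png')[130:280,120:320];s=cv2.imread('pics/side0.png')[30:150,420:500];
cv2.imwrite('pics/c4.png',np.hstack([cv2.resize(im,(533,400),interpolation=2),cv2.resize(s,(267,400),interpolation=2)]))
E
```

```text
[0.54625273 0.17365241 0.12685099] [-0.33459752  0.79033208 -0.05704042  1.58059569  0.05808451  0.77156676
 -1.21239339]
[0.256, -0.515, 0.196] [461.19006014 323.33292107] [448.22438202 132.84999957]
[0.256, -0.515, 0.209] [463.24666114 323.68451569] [448.9791526  128.02836587]
[0.256, -0.515, 0.25] [470.03162013 324.84092124] [451.39510812 112.58143996]
-0.05 0.139 [201.54511429 207.11449734] [218.6924265  219.36730835]
-0.05 0.178 [199.19721802 204.44913722] [218.20168246 200.05898411]
-0.05 0.2 [197.8055805  202.86884982] [217.91837891 188.88580936]
0.05 0.139 [175.04916363 233.83212809] [233.47741934 242.05558938]
0.05 0.178 [171.8319991  232.01151974] [233.20288137 221.24156605]
0.05 0.2 [169.92464226 230.93158564] [233.04416369 209.16569374]
```

View pics/c4.png

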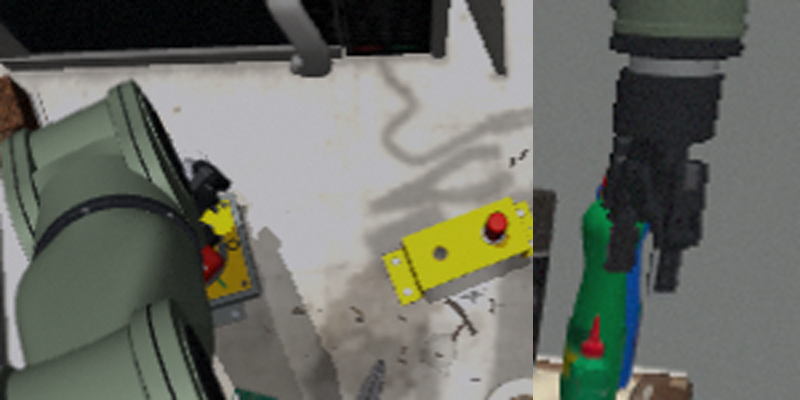

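```bash
python3 -m handwheel '[[[0,0,0,1.5,0],[0,0,0,1.5,0],[0,0,0,0,0]]]'
cat > tip.py <<'E'
from h import *
p=cap('side');g=p['image'].max(2);s=arm.observe();print(s['ee_pos'])
for c in range(222,246,2): print(c,' '.join(f'{v:3d}' for v in g[205:262:2,c]))
u=np.array([-.70,.714])
for z in(0,.013,.05): print(z,proj(p,np.r_[s['ee_pos'][:2]+.05*u,s['ee_pos'][2]+z]))
E
python3 tip.py
```

```text
clock: 5.0
ee_pos: [0.5453, 0.1735, 0.0948]
eef_rot: [-0.0, 0.926, 0.378, -0.001]
ft_force: [-0.4, -0.6, 0.5]
grip_width: 0.085
gripper_force: 0.0
[0.54570081 0.17358708 0.09560928]
222  36  27  35  34  35  35  37 166 233 232 232 229 230 229 229 233 233 214 203  77  92 134 138 136 146  81  26  24  34
224  40  36  37  34  36  34  37 186 234 232 230 228 230 227 231 234 233 208 206  29 108 134 137 138 151  35  28  33  27
226  46  52  56  48  29  37  47 126 162 170 172 171 165 169 173 205 214 198 191  29 136 138 138 139 146  23  25  36  33
228  37  41  41  48  48  49  47  42  91 117 115 115 115 117 118 113 118 126 216 203 137 141 137 139 137  25  33  33  29
230  41  43  41  41  38  39  43  39  52  51  54  55  53  58  57  59  64 108 202 217 136 148 137 143 135  33  29  32  29
232  48  39  44  43  39  50  43  40  34  41  40  45  44  42  42  38  37 104 218 222 135 145 138 144 131  30  28  33  19
234  47 138 229 233 165  50  55  46  33  46  42  39  38  38  39  39  37 115 228 220 136 150 137 144  89  32  30  27  32
236  46  38  88 139  84  53  59  41  37  41  38  40  40  39  40  43  53 126 231 191 137 148 140 146 140 108  79  79  79
238  47  39  42  40  33  72  59  42  30  41  43  43  43  43  38  42  64 142 233 195 139 143 143 149 154 146 146 143 142
240  44  36  35  35  39  69  54  41 165 197 193 197 191 186 178 187 201 224 227 211 129 145 138 155 155 145 146 144 144
242  46  45  40  45  40  45  42  71 212 225 206 192 193 200 204 208 217 218 212 213 201 144 136 158 152 145 146 142 143
244  85 127 128 118  81  42  42  93 223 218 190 183 185 186 186 186 190 190 184 182 179 187 169 138 132 132 131 129 129
0 [234.02533272 264.48208652]
0.013 [233.93927694 257.88861874]
0.05 [233.68944227 238.69317858]
```

```bash
python3 -m handwheel '[[[0,0,0,1.5,0],[0,0,0,1.5,0],[0,0,0,1,0],[0,0,0,0,0]]]'
sed -i 's/range(222,246,2)/range(226,242,3)/; s/205:262:2/225:280:2/' tip.py; python3 tip.py
```

```text
clock: 5.55
ee_pos: [0.5457, 0.1736, 0.0555]
eef_rot: [-0.0, 0.926, 0.378, -0.001]
ft_force: [0.1, -0.3, -0.2]
grip_width: 0.0855
gripper_force: 0.0
[0.54594538 0.17366783 0.0560914 ]
226  42  43  55  43  37  36  80 104 152  41 114 116 115 117 121  30  29  24  32  34  30  35  37  75  69  63  67 131
229  36  38  34  40  40  41  41  53  48 107 117 117 118 119 119 117 119 118  74  27  25  28  48 129 122 124 135 135
232  44  45  44  45  43  45  42  48  38  38  43  39  41  39  41  40  44  84  65  33  29  33  39  74  87  88 145 150
235  44  45 123 201 186  35  61  59  37  31  42  41  37  42  40  41  38 103  49  34  28  34 114 114  58  59  78 153
238  45  46  45  41  41  35  71  55  39  41  33  38  41  52  50  37  50 120 144 142 138 141 132  62  62  59 147 152
241  43  40  38  37  36  34  59  48  84 220 191 129 141 153 153 145 144 144 143 142 127  65  63  60  56 116 149 152
0 [234.13821787 284.05093488]
0.013 [234.05396542 277.68585148]
0.05 [233.80941958 259.16160463]
```

```bash
python3 -m handwheel '[[[0,0,0,0.5,0],[0,0,0,0.5,0],[0,0,0,0.3,0],[0,0,0,0,0]]]'
```

```text
clock: 6.1
ee_pos: [0.5459, 0.1737, 0.0431]
eef_rot: [-0.0, 0.926, 0.378, -0.0]
ft_force: [0.5, -0.9, 0.7]
grip_width: 0.0854
gripper_force: 0.0
```

The reported z is about 37 mm low: there is no contact at a height where the fingertips would already be in the box face. I go by the image instead.

```bash
python3 -m handwheel '[[[0,0,0,0.6,0],[0,0,0,0,0]]]'
python3 near.py .5455 .174 .09 n5.png
```

```text
clock: 6.35
ee_pos: [0.5458, 0.1737, 0.0369]
eef_rot: [-0.0, 0.926, 0.378, -0.0]
ft_force: [-0.1, -0.6, 0.6]
grip_width: 0.0856
gripper_force: 0.0
```

View pics/n5.png

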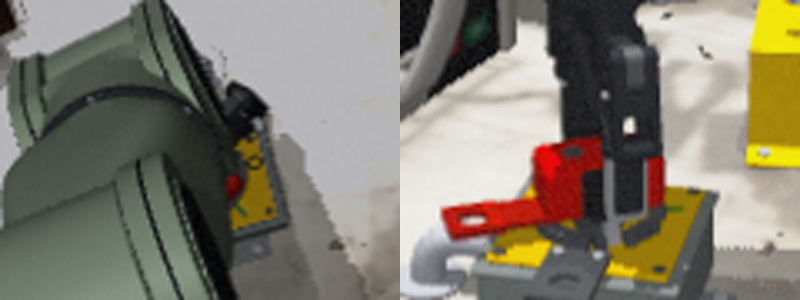

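Side view: the fingertip is at (627,217) and the tab is centred near (608,193). The pads are slightly towards the pointer side and a little high, so I nudge towards the eye, lower, and squeeze gently.

```bash
python3 -m handwheel '[[[0,0.4,0,0.5,0],[0,0,0,0,0],[70,0,0,0,0],[70,0,0,0,0],[100,0,0,0,0],[100,0,0,0,0],[100,0,0,0,0],[100,0,0,0,0]]]' 30
```

```text
clock: 7.45
ee_pos: [0.549, 0.1766, 0.0326]
eef_rot: [-0.0, 0.926, 0.378, 0.0]
ft_force: [-1.9, 1.7, 5.4]
grip_width: 0.0519
gripper_force: 4.7
```

```bash
python3 -m handwheel '[[[100,0,-0.3,0,0],[115,0,0,0,0],[125,0,0,0,0],[135,0,0,0,0],[135,0,0,0,0],[135,0,0,0,0]]]' 40
```

```text
clock: 8.2
ee_pos: [0.5476, 0.1783, 0.0332]
eef_rot: [0.0, 0.926, 0.378, 0.001]
ft_force: [0.2, -2.3, 15.9]
grip_width: 0.0407
gripper_force: 26.0
```

```bash
python3 -m handwheel '[[[135,0,0,-0.2,0],[135,0,0,0,-5],[135,0,0,0,-5],[135,0,0,0,-5],[135,0,0,0,-5],[135,0,0,0,0]]]' 40; python3 -c "
from plant import arm;print(arm.observe()['ft_torque'])"
```

```text
clock: 8.95
ee_pos: [0.5469, 0.1785, 0.0339]
eef_rot: [-0.0, 0.846, 0.533, -0.0]
ft_force: [5.2, 1.0, -12.4]
grip_width: 0.0406
gripper_force: 22.1
[ 0.23574173 -0.96928646  0.09011462]
```

```bash
python3 -m handwheel '[[[135,0,0,0.1,-6],[135,0,0,0,-6],[135,0,0,0,-6],[135,0,0,0,-6],[135,0,0,0,-6],[135,0,0,0,-6],[135,0,0,0,-3],[135,0,0,0,0]]]' 40; python3 to.py .5476 .1783 .035 16; python3 -c "
from plant import arm;print(arm.observe()['ft_torque'])"
```

```text
clock: 9.95
ee_pos: [0.5459, 0.1786, 0.0336]
eef_rot: [-0.0, 0.62, 0.784, -0.001]
ft_force: [-6.4, -1.0, 8.6]
grip_width: 0.0405
gripper_force: 27.3
clock 9.95 pos [0.5459 0.1786 0.0336] tooly 13.33 tilt [-0.    -0.002 -1.   ]
shift now cm [-0.07  0.16 -0.14] f [-6.4 -1.   8.6] w 0.0405 gf 27.341677844524384 j7 -0.53
tool turn -2.67
shift after turn [-0.07  0.15 -0.14]
[-0.207892    1.33540331  0.09543773]
```

```bash
python3 -m handwheel '[[[135,0,0,0,-2],[135,0,0,0,0]]]' 40; python3 -c "
from plant import arm;print(arm.observe()['ft_torque'])";python3 -m handwheel '[[[135,0,0,0,-2],[135,0,0,0,0]]]' 40; python3 -c "
from plant import arm;print(arm.observe()['ft_torque'])"; python3 near.py .5459 .1786 .09 n6.png
```

```text
clock: 10.2
ee_pos: [0.5459, 0.1785, 0.0336]
eef_rot: [-0.0, 0.607, 0.795, -0.001]
ft_force: [-6.2, -0.8, 9.1]
grip_width: 0.0404
gripper_force: 27.4
[-0.18936724  1.46242335  0.0188009 ]
clock: 10.45
ee_pos: [0.5459, 0.1785, 0.0336]
eef_rot: [-0.001, 0.593, 0.805, -0.001]
ft_force: [-6.6, -0.1, 9.0]
grip_width: 0.0405
gripper_force: 28.8
[-0.13048641  1.5010372  -0.78748776]
```

View pics/n6.png

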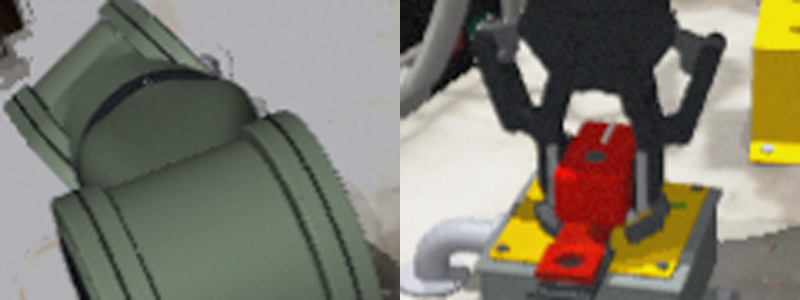

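The torque jumped against the stop and the arm is over the plate eye at (570,263). Releasing.

```bash
python3 -m handwheel '[[[135,0,0,0,1],[60,0,0,0,0],[0,0,0,0,0],[0,0,0,0,0],[0,0,0,0,0],[0,0,0,-3,0],[0,0,0,-5,0],[0,0,0,-5,0],[0,0,0,0,0]]]'; python3 to.py .556 -.139 .14 -67
```

```text
clock: 11.68
ee_pos: [0.5481, 0.1792, 0.1667]
eef_rot: [0.001, 0.599, 0.801, 0.002]
ft_force: [0.2, 0.6, -0.4]
grip_width: 0.0854
gripper_force: 0.0
clock 11.675 pos [0.5481 0.1792 0.1667] tooly 16.38 tilt [ 0.001  0.005 -1.   ]
shift now cm [-30.75  -8.23   2.6 ] f [ 0.2  0.6 -0.4] w 0.0854 gf 0.0 j7 -0.41
tool turn 83.38
shift after turn [-11.71  29.58   2.82]
```

```bash
python3 -m handwheel '[[[0,-6,-1.6,0,0],[0,-6,-1.6,0,0],[0,-6,-1.6,0,0],[0,-6,-1.6,0,0],[0,-5,-1.4,0,0],[0,0,0,0,0]]]'
cat > fit2.py <<'E'
from fit import *
P=[cap('top','top6.png'),cap('side','side6.png')]
# pin from the first, unobstructed pictures
I0=[cv2.imread(f'pics/{n}1.png')[:,:,::-1].astype(int) for n in('top','side')]
def blob(im,l,t,r,b):
    c=im[t:b,l:r];m=(c[...,0]>110)&(c[...,1]<60)&(c[...,2]<70);y,x=np.nonzero(m);return np.array([x.mean()+l,y.mean()+t]),m.sum(),(y.min()+t,y.max()+t,x.min()+l,x.max()+l)
a=blob(I0[0],296,200,318,226);b=blob(I0[1],275,165,300,212);print(a,b)
print('pin handle centre (z should be ~.1125)',tri(ray(P[0],a[0]),ray(P[1],b[0])))
q0=np.array([.5465,.178,.27]);obs=[]
for p in P:
    for n in I:
        for d in arm.tip_of(p,n)[:4]:
            for nn in ([n] if n!='tab_a_face' else ['tab_a_face','tab_b_face']):
                e=np.array(d['pixel'])-proj(p,iso(q0,nn,1.0472))
                if np.linalg.norm(e)<9: obs.append((p,nn,np.array(d['pixel'])));break
f=lambda q:np.concatenate([proj(p,iso(q,n,1.0472))-px for p,n,px in obs])
s=least_squares(f,q0,loss='soft_l1');print(s.x,np.degrees(s.x[2]))
for (p,n,px),e in zip(obs,f(s.x).reshape(-1,2)): print(n,'top' if p is P[0] else 'side',px,e)
print('eye',iso(s.x,'handle_eye',1.0472))
out=[]
for p in P:
    c=proj(p,iso(s.x,'handle_eye',1.0472)).astype(int)
    im=cv2.resize(p['image'][c[1]-35:c[1]+25,c[0]-30:c[0]+50,::-1],(400,300),interpolation=2)
    for n in('handle_grip','handle_eye'):
        cv2.drawMarker(im,tuple(((proj(p,iso(s.x,n,1.0472))-c+[30.5,35.5])*5).astype(int)),(255,0,255),0,12,1)
    out.append(im)
cv2.imwrite('pics/f6.png',np.hstack(out))
E
python3 fit2.py; python3 to.py .556 -.139 .07
```

```text
clock: 12.42
ee_pos: [0.553, -0.1258, 0.1624]
eef_rot: [-0.0, 0.601, 0.799, -0.001]
ft_force: [-0.4, 0.7, 0.3]
grip_width: 0.0854
gripper_force: 0.0
(array([306.1282, 212.9744]), np.int64(39), (np.int64(210), np.int64(216), np.int64(303), np.int64(309))) (array([287.0662, 187.1589]), np.int64(151), (np.int64(174), np.int64(202), np.int64(283), np.int64(291)))
pin handle centre (z should be ~.1125) (array([ 0.5606, -0.1432,  0.1138]), np.float64(0.0008083636294422417))
[0.5445 0.1762 0.2778] 15.915595688759868
handle_grip top [187.5 224.6] [ 3.0037 -0.9025]
tab_a_face top [190.  213.5] [-2.5382 -0.5662]
handle_eye top [169.9 233.1] [-2.123  -1.1212]
plate_eye top [169.3 235.4] [-0.6366 -2.9379]
isolator top [198.8 224.6] [-2.7741  3.4525]
handle_grip side [226.9 255.4] [-0.5658 -0.6054]
tab_a_face side [207.5 256.4] [ 1.7968 -2.3838]
handle_eye side [216.8 280. ] [0.3574 1.9247]
plate_eye side [213.5 288.6] [ 3.8151 -1.1518]
eye [0.5253 0.2436 0.075 ]
clock 13.025 pos [ 0.5539 -0.1214  0.1633] tooly 16.42 tilt [ 0.  0. -1.]
shift now cm [-1.75 -0.3   9.33] f [-0.1 -0.2  0.4] w 0.0852 gf 0.0 j7 0.08
```

View pics/f6.png

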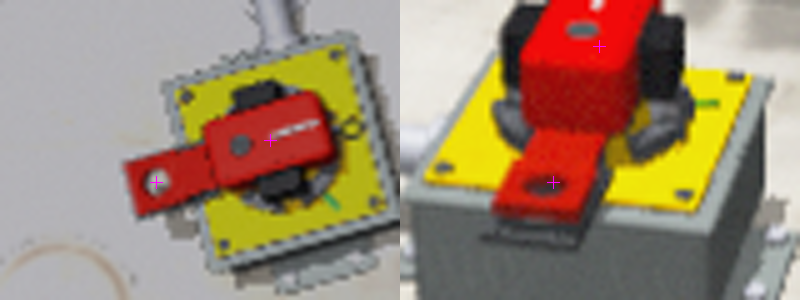

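Tabs out and latched: the handle eye is at (158,182) in the top crop and (545,184) in the side crop, over the plate eye. I refine the eye from its hole pixels and move to the pin.

```bash
cat > eye.py <<'E'
from fit import *
P=[cap('top'),cap('side')]
R=[]
for p,n in zip(P,('top','side')):
    im=cv2.imread(f'pics/{n}6.png')[:,:,::-1]
    g=(proj(p,np.array([.5253,.2436,.075]))+([.4,0] if n=='top' else [-1.6,.4])).round().astype(int)
    c=im[g[1]-12:g[1]+13,g[0]-12:g[0]+13].astype(float)
    s=np.clip(c[...,0]-c[...,1],0,None)/c[...,0].clip(1); hue=cv2.GaussianBlur(s,(0,0),.6)
    w=np.clip(.55-s,0,.5); m=np.zeros_like(w);yy,xx=np.mgrid[-12:13,-12:13];m[(np.hypot(xx,yy*(1 if n=='top' else 1.5))<4.2)]=1
    w*=m;ctr=g+[(w*xx).sum()/w.sum(),(w*yy).sum()/w.sum()];print(n,g,ctr)
    print((s[6:19,6:19]*100).astype(int));R.append(ray(p,ctr));print(atz(p,ctr,.075))
print(tri(*R))
E
python3 eye.py
python3 -m handwheel '[[[0,-2.0,-0.2,2.5,0],[0,0,0,2.5,0],[0,0,0,0,0]]]';python3 to.py .559 -.141 .056
```

```text
top [168 232] [167.8859 231.9319]
[[ 0  0  0  1  1  3  5 43 57 81 72 72 82]
 [ 2  1  4 24 48 71 82 84 82 82 82 81 82]
 [38 56 78 83 83 85 83 83 81 79 81 82 82]
 [65 84 84 84 84 76 65 67 82 77 82 82 83]
 [51 83 84 83 77 17  2 14 60 78 82 84 83]
 [33 79 82 85 24  3  2  2 29 75 84 83 82]
 [26 70 82 80  7  2  2  2 12 69 83 82 82]
 [22 63 83 84 11  3  2  7 33 77 84 79 84]
 [ 0 53 82 84 76  9 13 47 79 84 79 81 83]
 [ 0 33 79 85 83 80 64 79 84 83 82 83 84]
 [ 0 24 70 84 84 83 82 83 82 80 80 59 25]
 [ 0 13 62 82 84 82 83 71 60 31  7  1  1]
 [ 0  0 50 81 59 42 12  2  1  2  2  3  2]]
[0.5254 0.2432 0.075 ]
side [216 282] [216.0154 283.3178]
[[19 43 83 87 84 83 83 90 87 82 83 84 84]
 [26 58 83 83 82 90 84 91 87 85 84 85 85]
 [78 82 83 82 85 83 84 83 85 84 85 85 82]
 [82 81 85 83 85 84 86 87 82 85 86 84 83]
 [88 86 87 89 85 82 84 83 89 84 83 83 83]
 [84 83 86 82 83 76 84 76 89 82 89 83 85]
 [84 82 81 75 72 73 66 59 71 89 85 88 87]
 [87 83 70 61 46 38 22  7 46 74 81 84 83]
 [87 82 82 62 49 28 43 45 57 79 85 87 87]
 [84 83 83 80 74 69 73 72 81 87 85 86 84]
 [85 83 83 84 85 81 84 85 85 85 87 85 86]
 [79 81 84 79 81 84 80 88 86 86 83 85 85]
 [74 83 79 76 76 77 76 80 86 80 84 85 74]]
[0.5247 0.2484 0.075 ]
(array([0.5264, 0.2442, 0.0721]), np.float64(0.0014081492255879511))
clock: 13.5
ee_pos: [0.5568, -0.1412, 0.1122]
eef_rot: [-0.001, 0.599, 0.801, -0.0]
ft_force: [0.2, 0.3, 0.2]
grip_width: 0.0853
gripper_force: 0.0
clock 13.5 pos [ 0.5568 -0.1412  0.1122] tooly 16.41 tilt [ 0.001 -0.002 -1.   ]
shift now cm [-0.05  0.23  5.62] f [0.2 0.3 0.2] w 0.0853 gf 0.0 j7 0.08
```

```bash
python3 -m handwheel '[[[0,0,0.2,2.5,0],[0,0,0,2.5,0],[0,0,0,0.6,0],[0,0,0,0,0],[255,0,0,0,0],[255,0,0,0,0],[255,0,0,0,0],[255,0,0,0,0],[255,0,0,0,0],[255,0,0,0,0]]]' 60
```

```text
clock: 14.75
ee_pos: [0.5595, -0.1408, 0.0576]
eef_rot: [0.0, 0.599, 0.801, 0.0]
ft_force: [-0.9, 0.6, 5.8]
grip_width: 0.0207
gripper_force: 58.4
```

```bash
python3 -m handwheel '[[[255,0,0,-3,0],[255,0,0,-4,0],[255,0,0,-4,0],[255,0,0,-2,0],[255,0,0,0,0]]]'; python3 to.py .527 .245 .187 16
python3 - <<'E'
from h import *
np.set_printoptions(precision=4,suppress=True)
p=cap('side');e=arm.observe()['ee_pos'];print(e)
for n in('pin_tip','pin'):
    for d in arm.tip_of(p,n)[:2]: print(n,d,proj(p,np.r_[e[:2],e[2]+(-.0426 if n=='pin_tip' else .0174)]))
E
```

```text
clock: 15.38
ee_pos: [0.5599, -0.1409, 0.1882]
eef_rot: [0.001, 0.599, 0.801, 0.0]
ft_force: [-0.3, 0.3, -1.9]
grip_width: 0.0203
gripper_force: 58.9
clock 15.375 pos [ 0.5599 -0.1409  0.1882] tooly 16.39 tilt [-0.001  0.002 -1.   ]
shift now cm [37.95  7.73  0.1 ] f [-0.3  0.3 -1.9] w 0.0203 gf 58.870619013905525 j7 0.13
tool turn 0.39
shift after turn [38.    7.48  0.1 ]
[ 0.5594 -0.1409  0.1871]
pin_tip {'pixel': [290.6, 174.9], 'confidence': 0.83} [287.3661 175.0586]
pin {'pixel': [288.6, 152.4], 'confidence': 0.86} [288.1614 149.8856]
```

```bash
python3 -m handwheel '[[[255,6,1.2,0,0],[255,6,1.2,0,0],[255,6,1.2,0,0],[255,6,1.2,0,0],[255,6,1.2,0,0],[255,6,1.2,0,0],[255,0,0,0,0],[255,0,0,0,0]]]'; python3 to.py .527 .245 .12 16
```

```text
clock: 16.52
ee_pos: [0.5267, 0.2243, 0.1864]
eef_rot: [-0.0, 0.599, 0.801, -0.001]
ft_force: [-0.2, -1.0, -1.9]
grip_width: 0.0205
gripper_force: 59.0
clock 16.525 pos [0.5267 0.2243 0.1864] tooly 16.4 tilt [-0.001 -0.001 -1.   ]
shift now cm [1.98 0.62 6.64] f [-0.2 -1.  -1.9] w 0.0205 gf 59.019928090274334 j7 -0.48
tool turn 0.4
shift after turn [1.99 0.61 6.64]
```

```bash
python3 -m handwheel '[[[255,2,0.6,1.8,0],[255,0,0,1.9,0],[255,0,0,1.9,0],[255,0,0,0,0],[255,0,0,0,0]]]'
cat > chk.py <<'E'
from h import *
np.set_printoptions(precision=4,suppress=True)
p=cap('side','s9.png');e=arm.observe()['ee_pos'];print(e)
for n,z in(('pin_tip',-.0426),('pin',.0174)):
    for d in arm.tip_of(p,n)[:2]: print(n,d,proj(p,np.r_[e[:2],e[2]+z]),atz(p,d['pixel'],e[2]+z))
im=p['image'];c=im[235:300,190:245,::-1]
cv2.imwrite('pics/c9.png',cv2.resize(c,None,fx=9,fy=9,interpolation=2))
for k in range(250,290,3): print(k,' '.join('%d/%d'%(a,b) for a,b in zip(im[k,206:229,0],im[k,206:229,1])))
E
python3 chk.py; python3 to.py .527 .245 .12 16
```

```text
clock: 17.15
ee_pos: [0.5274, 0.2452, 0.1319]
eef_rot: [0.0, 0.599, 0.8, 0.0]
ft_force: [0.8, -0.3, -1.5]
grip_width: 0.0206
gripper_force: 59.0
[0.5275 0.2454 0.1321]
pin {'pixel': [216.3, 245.8], 'confidence': 0.97} [214.3183 243.2018] [0.5198 0.2522 0.1495]
250 232/228 185/180 84/81 48/44 41/40 40/41 101/101 119/122 121/122 122/120 114/115 120/93 222/34 230/10 219/14 204/32 171/42 170/47 171/47 201/43 207/13 151/10 137/10
253 185/178 84/80 25/25 28/25 25/24 28/29 95/96 117/118 121/124 123/124 115/116 103/104 133/52 139/23 127/24 111/39 98/45 96/46 96/44 109/32 121/14 135/20 141/19
256 167/167 83/84 29/23 29/34 26/26 112/18 109/87 119/116 123/123 124/125 118/117 100/103 144/50 147/10 147/16 145/17 144/10 142/10 143/10 145/22 144/21 141/10 141/10
259 240/226 131/117 29/27 26/25 39/30 123/20 115/75 120/114 119/119 121/120 118/118 103/105 138/47 153/10 154/10 156/12 156/24 160/28 156/15 156/16 160/20 159/16 161/11
262 241/227 152/134 55/52 29/33 31/27 122/24 112/74 113/110 124/124 123/125 117/119 106/106 123/55 147/21 149/15 151/12 150/19 150/10 152/29 151/17 150/16 149/10 151/17
265 
[... 989 characters left out ...]
/52 53/53
283 177/108 186/52 186/26 186/26 128/30 92/10 89/32 91/34 80/47 74/46 58/48 55/51 77/43 93/29 102/23 108/29 109/22 108/26 97/22 74/34 57/53 50/52 90/78
286 150/23 165/30 165/15 171/30 171/25 132/24 109/15 110/26 109/22 107/24 106/10 108/17 108/19 110/15 110/27 109/23 107/20 90/23 66/38 55/52 51/51 114/98 142/118
289 83/70 79/55 88/46 86/46 88/44 99/44 105/59 110/57 113/56 113/57 112/45 112/42 113/35 110/24 110/25 118/34 98/31 63/45 50/48 59/60 98/101 100/105 96/100
clock 17.3 pos [0.5273 0.2457 0.132 ] tooly 16.38 tilt [ 0.     0.001 -1.   ]
shift now cm [-0.05 -0.05  1.2 ] f [ 0.3 -0.3 -1.1] w 0.0207 gf 59.03619144111872 j7 -0.55
tool turn 0.38
shift after turn [-0.05 -0.05  1.2 ]
```

View pics/c9.png

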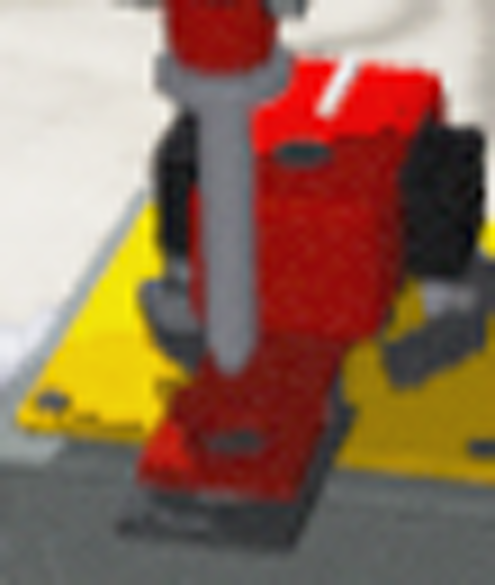

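```bash
python3 - <<'E'
from h import *
p=cap('side');e=arm.observe()['ee_pos']
for v in(276,276.7,277.5): print('tip',atz(p,[215.5,v],e[2]-.0426))
for v in(282.8,283.4,284): print('eye',atz(p,[215.6,v],.075))
b=np.array([.527,.245,.075]);q=proj(p,b)
for d in([.001,0,0],[0,.001,0],[0,0,.001],[.00096*-.28/.96*1,.00096,0]): print(d,proj(p,b+d)-q)
E
```

```text
tip [0.52522051 0.24852093 0.08928492]
tip [0.52404496 0.25054256 0.08928492]
tip [0.52270845 0.25284099 0.08928492]
eye [0.52619679 0.24723777 0.075     ]
eye [0.52520429 0.24894534 0.075     ]
eye [0.52421583 0.25064597 0.075     ]
[0.001, 0, 0] [-0.50725817 -0.1338835 ]
[0, 0.001, 0] [-0.29494068  0.27135832]
[0, 0, 0.001] [-0.01500816 -0.50512836]
[-0.00028000000000000003, 0.00096, 0] [-0.14092773  0.29806711]
```

```bash
python3 -m handwheel '[[[255,0,0,0.8,0],[255,0,0,0.5,0],[255,0,0,0.4,0],[255,0,0,0.3,0],[255,0,0,0,0]]]'; python3 -c "
from plant import arm;print(arm.observe()['ft_torque'])"
```

```text
clock: 17.98
ee_pos: [0.5269, 0.2458, 0.1111]
eef_rot: [-0.0, 0.599, 0.801, -0.0]
ft_force: [-0.0, -0.2, -1.7]
grip_width: 0.0205
gripper_force: 59.0
[ 0.0200315  -0.06294668 -0.03351922]
```

```bash
python3 -m handwheel '[[[255,0,0,0.4,0],[255,0,0,0.4,0],[255,0,0,0.4,0],[255,0,0,0.4,0],[255,0,0,0,0]]]'; python3 -c "
from plant import arm;print(arm.observe()['ft_torque'])"
```

```text
clock: 18.6
ee_pos: [0.5269, 0.2457, 0.095]
eef_rot: [-0.0, 0.599, 0.801, -0.0]
ft_force: [-0.3, -0.6, -1.5]
grip_width: 0.0205
gripper_force: 59.0
[ 0.03852188 -0.05865013 -0.09992639]
```

```bash
python3 -m handwheel '[[[255,0,0,0.8,0],[255,0,0,0.8,0],[255,0,0,0.8,0],[255,0,0,0.7,0],[255,0,0,0.3,0],[255,0,0,0.2,0],[255,0,0,0.1,0],[255,0,0,0,0]]]'; python3 -c "
from plant import arm;print(arm.observe()['ft_torque'])"
```

```text
clock: 19.6
ee_pos: [0.5271, 0.2458, 0.0584]
eef_rot: [-0.0, 0.599, 0.801, 0.0]
ft_force: [-0.3, 0.3, -2.1]
grip_width: 0.0205
gripper_force: 59.0
[-0.01757244 -0.03295623  0.04362643]
```

```bash
python3 -m handwheel '[[[255,0,0,0.1,0],[255,0,0,0.1,0],[255,0,0,0.1,0],[255,0,0,0,0]]]'
```

```text
clock: 20.1
ee_pos: [0.5281, 0.2463, 0.0571]
eef_rot: [0.001, 0.599, 0.801, 0.001]
ft_force: [-2.1, -2.1, 28.5]
grip_width: 0.0204
gripper_force: 62.1
```

The collar is seated (28 N at the expected height). Back off slightly, release and retreat.

```bash
python3 -m handwheel '[[[255,0,0,-0.1,0],[150,0,0,0,0],[0,0,0,0,0],[0,0,0,0,0],[0,0,0,0,0],[0,0,0,-3,0],[0,0,0,-5,0],[0,0,0,-5,0]]]'; python3 -m handwheel '[[[0,-6,0,0,0],[0,-6,0,0,0],[0,-6,0,0,0],[0,-6,0,0,0],[0,-6,0,0,0],[0,0,0,0,0]]]'
python3 - <<'E'
from fit import *
P=[cap('top','tF.png'),cap('side','sF.png')]
E0=np.array([.526,.245,.075])
for n in('pin','pin_tip','handle_eye','plate_eye','handle_grip'):
    r=[arm.tip_of(p,n)[:1] for p in P];print(n,[(d[0]['pixel'],d[0]['confidence']) if d else None for d in r])
    if all(r): print('  ',tri(*[ray(p,d[0]['pixel']) for p,d in zip(P,r)]))
print([proj(p,E0) for p in P])
def blob(im,l,t,r,b):
    c=im[t:b,l:r].astype(int);m=(c[...,0]>90)&(c[...,1]<60)&(c[...,2]<70);return m
m=blob(P[1]['image'],190,220,260,300)
for row in m[::2]: print(''.join('#' if v else '.' for v in row))
E
```

```text
clock: 21.1
ee_pos: [0.5268, 0.2457, 0.1878]
eef_rot: [-0.0, 0.599, 0.801, -0.0]
ft_force: [1.0, -0.6, -0.1]
grip_width: 0.0851
gripper_force: 0.0
clock: 21.85
ee_pos: [0.6121, -0.0472, 0.1856]
eef_rot: [0.0, 0.602, 0.799, -0.001]
ft_force: [-0.5, 0.4, -0.6]
grip_width: 0.0852
gripper_force: 0.0
pin [([212.6, 295.2], 0.67), ([219.2, 282.5], 0.73)]
   (array([0.4397, 0.1734, 0.0554]), np.float64(0.21223969992968797))
pin_tip [([187.2, 212.1], 0.58), ([217.7, 313.3], 0.59)]
   (array([ 0.5773,  0.1987, -0.026 ]), np.float64(0.043587772273953884))
handle_eye [([166.5, 230.5], 0.92), ([216.7, 280.2], 0.56)]
   (array([0.5272, 0.2453, 0.0793]), np.float64(0.003861998372342471))
plate_eye [([169.7, 234.7], 0.83), ([215.3, 287.5], 0.55)]
   (array([0.5237, 0.2431, 0.0629]), np.float64(0.01034082207965127))
handle_grip [([193.0, 222.1], 0.95), ([226.9, 258.0], 0.66)]
   (array([0.5487, 0.1703, 0.0809]), np.float64(0.0034073120385711216))
[array([167.2703, 231.7337]), array([216.3601, 282.218 ])]
......................................................................
..........................
[... 2042 characters left out ...]
............#########...###..................................
..........................#......##...................................
................##..............##....................................
................#####........#####....................................
...............##################.....................................
...............................#......................................
......................................................................
......................................................................
......................................................................
......................................................................
```

```bash
python3 -c "
from plant import arm;print(arm.hand_in())"
```

```text
the job is handed in; nothing more can be done
None
```

The job is done and handed in: the isolator is turned to its OFF stop and latched with both tabs out, and the lockout pin is through both eyes with its collar on the handle's arm.

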